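# Set up the pawn-shelter lesson on the club's teaching board

## Robot

A 6-joint arm with a two-finger parallel gripper is mounted at the origin on the work surface. World frame = base frame: x ahead of the robot, y to its left, z up, the work surface at z = 0. Lengths are in m, angles in rad, forces in N, time in s.
With the tool pointing down it reaches from about 0.35 to 0.925 m from the base axis. Payload 6.4 kg.
Tool frame: the origin (TCP) lies at the very end of the fingers, on their centre line; the grasp point (between the pads) lies 19 mm behind it; z points along the fingers, y is the line along which they close (so a half turn about z gives the same grasp; the last joint's range is limited). The gripper opens to 94 mm and grips with 3 to 60 N. Pads are 16 mm wide; open, the fingers measure 119 mm over their backs; the gripper's body (75 mm by 177 mm) begins 78 mm behind the grasp point.
Start: joints at [1.158, 0.245, 1.558, -0, 1.339, -0.174], TCP at [0.154, 0.632, 0.169] pointing down, gripper open.
Joint ranges: [-3.13, 3.13], [-1.02, 2.26], [0.13, 2.54], [-0.95, 4.09], [0.21, 2.88], [-2.74, 2.74]. Speed limits (rad/s): [2.57, 2.57, 3.14, 3.14, 3.14, 3.14].

## Interface

Orientations are given as a unit quaternion [w, x, y, z].
In Python, from station import sensors, optics, job gives the robot as it stands.
- The arm moves only by the tool play_rows, never from a script. Its argument "targets" is a list of rows, each a list of 6 numbers: the shift along the tool's x, y, z each as a share of 0.1 m, from -1 to 1, then the turn, a rotation vector about the tool's x, y, z each as a share of 180 degrees, from -1 to 1. A call has 1 to 8 rows; each row is the pose to reach, as a shift and turn from the pose commanded when the call began, along the tool's axes at that moment, turning the shorter way round; what a row does not reach only later rows make up. A row lasts 1/10 s, in which the tool goes at most 50 mm and 8.59 degrees, less where a joint would pass 70% of its speed; a pose out of reach is approached as far as the arm can. A call with a number of a shift or a turn outside -1 to 1 is refused whole. A call with a gripper value outside its range is refused whole. "jaw" is the opening, from -1 (shut) to 1 (fully open), set as the call begins (left out, the last holds). The fingers move at their own pace and stop on an object; the grip force is fixed at half the most. Time passes only in rows, so rows that repeat a pose let the fingers close. It gives the time, the measured TCP pose, the force, the opening and the grip force at its end, in the units of the state.
- sensors.read_state(): the state, without advancing time (a new reading comes with each control period).
- optics.grab_frame(name): name is "side" or "top"; returns a dict with "img" (384x512x3 uint8, blue, green, red), "z_map" (384x512 float32, m along the optical axis (not along the pixel's ray), 0 where there is no reading), "intrinsics" (3x3 intrinsics, pixels), "R" (3x3) and "t" (3): a world point X has camera coordinates R X + t. Camera axes: x right, y down, z forward; pixel columns grow to the right and rows downward; lengths in m; the calibration is good to about 2 mm. A picture is of the moment at which its call begins.
- job.finish_job(): hands the job in; it is judged then, once.
The state is a dict: "time_s": time; "joint_pos": joint angles; "joint_velocities": joint speeds; "tau": joint torques, N m; "tool_pos": TCP position; "eef_rot": TCP orientation; "force": force on the tool from outside, world axes, zero at the start; "torque": the same for the moment, N m; "finger_gap": finger opening in m; "gripper_force": force on a finger pad.
Only numpy, scipy, OpenCV 4.12 (cv2) and the standard library are available. Lean on these libraries where they do the work, as an engineer would, in place of code of your own. Each camera call takes 0.05 s, during which the arm holds its last target. There are 200 camera calls.

## Task

Set up the lesson on the small chequered board: stand the red-headed pawn on the square directly in front of the king, the blue-headed pawn on the square immediately left of the red one and the green-headed pawn on the square immediately right of it, and stand the yellow-headed pawn on the square directly in front of the rook. In front means one square nearer to the robot along the board's own columns, and left and right are the robot's own, along the board's rows. Each pawn ends upright and wholly inside its square, and the king, rook, bishop, cup and bookend stay where they are.

Things in the scene. Friction and masses are not known exactly. Their poses are not given: they have to be found in the camera images.
- red_pawn_center (a point): lathe-turned ash pawn with a red ball head, loose, upright, 66 mm tall; this point is on its axis, half-way up (33 mm above its foot). Round foot 34 mm across and 5 mm high, tapering to an 18 mm stem (from 18 to 38 mm up), a 22 mm collar from 38 to 44 mm up, then a 23 mm ball; about 40 g. Starts standing on the slate table top beside the board; its yaw does not matter
- blue_pawn_center (a point): lathe-turned ash pawn with a blue ball head, loose, upright, 66 mm tall; this point is on its axis, half-way up (33 mm above its foot). Round foot 34 mm across and 5 mm high, tapering to an 18 mm stem (from 18 to 38 mm up), a 22 mm collar from 38 to 44 mm up, then a 23 mm ball; about 40 g. Starts standing on the slate table top beside the board; its yaw does not matter
- green_pawn_center (a point): lathe-turned ash pawn with a green ball head, loose, upright, 66 mm tall; this point is on its axis, half-way up (33 mm above its foot). Round foot 34 mm across and 5 mm high, tapering to an 18 mm stem (from 18 to 38 mm up), a 22 mm collar from 38 to 44 mm up, then a 23 mm ball; about 40 g. Starts standing on the slate table top beside the board; its yaw does not matter
- yellow_pawn_center (a point): lathe-turned ash pawn with a yellow ball head, loose, upright, 66 mm tall; this point is on its axis, half-way up (33 mm above its foot). Round foot 34 mm across and 5 mm high, tapering to an 18 mm stem (from 18 to 38 mm up), a 22 mm collar from 38 to 44 mm up, then a 23 mm ball; about 40 g. Starts standing on the slate table top beside the board; its yaw does not matter
- king: pale ash king, 76 mm tall, with a brass cross on top; stands in the middle of a square of the board and must not be moved. Foot 36 mm across; origin at the centre of its underside, z up, x and y along the board's x and y
- rook: pale ash rook, 60 mm tall, with a notched battlement round a black flat top; stands in the middle of a square of the board and must not be moved. Foot 36 mm across; origin at the centre of its underside, z up, x and y along the board's x and y
- bishop: dark walnut bishop, 72 mm tall, pointed with a small bead on top; stands in the middle of a square of the board and must not be moved. Foot 36 mm across; origin at the centre of its underside, z up, x and y along the board's x and y
- board: fixed chequered board, 8 mm thick, 244 mm (x) by 299 mm (y), dark rim; 4 rows (along x) by 5 columns (along y) of off-white and grey-blue 55 mm squares. Origin: centre of its underside; x runs along the columns away from the robot, y along the rows to its left; square centres at x = -82.5, -27.5, 27.5, 82.5 and y = -110, -55, 0, 55, 110 mm. Turned up to 15 degrees. The target squares start empty
- cup: blue ceramic coffee cup, 76 mm across, 65 mm tall with a handle, standing on a white saucer 140 mm across, beyond the pawns on the board's left or right; leave alone. Origin at the centre of its underside
- bookend: heavy walnut bookend, foot 110 x 100 mm, 140 mm tall, beyond the pawns on the side opposite the cup; leave alone. Origin at the centre of its underside
There are look-alikes about, which are no part of the job. What is shaped like the part that bears yellow_pawn_center but pink or turquoise is not meant.

How it is judged:
By the outcome, as a careful person would: the job done as asked, in the order asked, and still so for the second after the job is handed in, with the robot touching nothing.
It also fails if it takes over 128 s, if anything falls off the work surface, if the arm or the gripper's body presses on something with over 40 N, if the wrist force passes 120 N, or if a joint passes its speed limit or range.

## Working session

There is one attempt and no reset: what is moved stays moved. The work goes in short steps, Python scripts to look and compute and a tool call to move; the robot and the scene stay as the last step left them, time stands still between calls to the robot, and variables do not carry over. Pictures are saved under pics/ and viewed, at most 14 in all, crops included, and the job is handed in when it is done.

Besides the shell and the picture viewer there is one more tool, called after "Call:" as name(argument=value, ...) on one line, values as JSON. play_rows: Moves the arm, as the interface text tells. Its arguments: {"type":"object","properties":{"targets":{"type":"array"},"jaw":{"type":"number"}},"required":["targets"]}

```bash
mkdir -p pics; ls
python3 - <<'E'
from station import sensors, optics
import cv2,numpy as np
s=sensors.read_state()
for k,v in s.items(): print(k,np.round(v,3))
for n in("top","side"):
    f=optics.grab_frame(n); np.savez(f"{n}0.npz",**f)
    cv2.imwrite(f"pics/{n}0.png",cv2.resize(f["img"],(800,600),interpolation=cv2.INTER_CUBIC)); print(f["intrinsics"],f["R"],f["t"])
E
```

```text
pics
time_s 0.0
joint_pos [ 1.158  0.246  1.559 -0.     1.339 -0.174]
joint_velocities [-0.     0.    -0.002  0.001 -0.001 -0.002]
tau [-2.0000e-03 -4.1584e+01 -3.1460e+01  6.8000e-02  3.3000e-02 -0.0000e+00]
tool_pos [0.153 0.631 0.168]
eef_rot [-0.     0.119  0.993 -0.001]
force [0.178 0.332 0.292]
torque [ 0.016  0.037 -0.008]
gripper_force 0.0
finger_gap 0.094
[[374.79840562   0.         249.55867478]
 [  0.         374.79840562 191.91422386]
 [  0.           0.           1.        ]] [[-0.00543183 -0.99969148 -0.0242373 ]
 [-0.98474025  0.00956355 -0.17376758]
 [ 0.17394576  0.02292357 -0.98448839]] [-0.00914916  0.58254033  0.89166951]
[[484.78435124   0.         248.3924496 ]
 [  0.         484.78435124 192.61692622]
 [  0.           0.           1.        ]] [[ 0.98641588 -0.16284198 -0.02159154]
 [-0.12582189 -0.66449618 -0.73662316]
 [ 0.10560568  0.72933348 -0.67595867]] [-0.55382133  0.09791081  1.25500584]
```

View pics/top0.png

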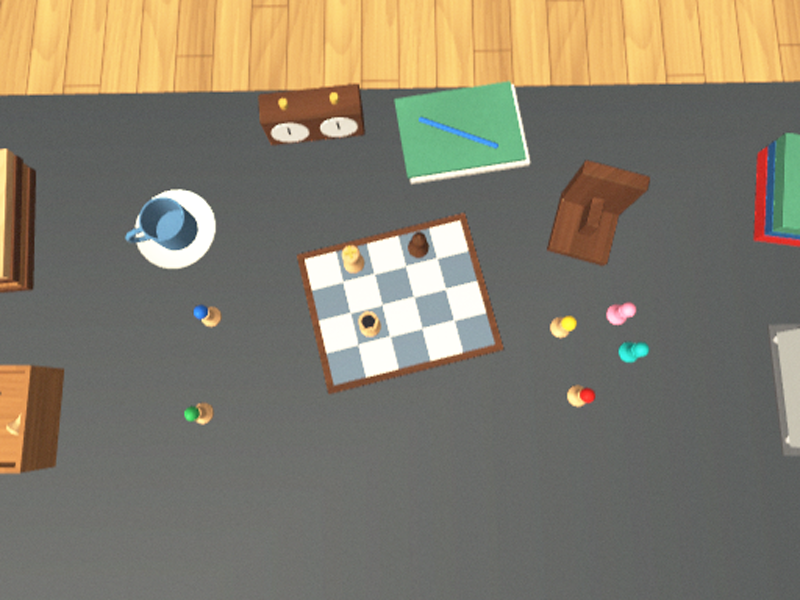

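View pics/side0.png

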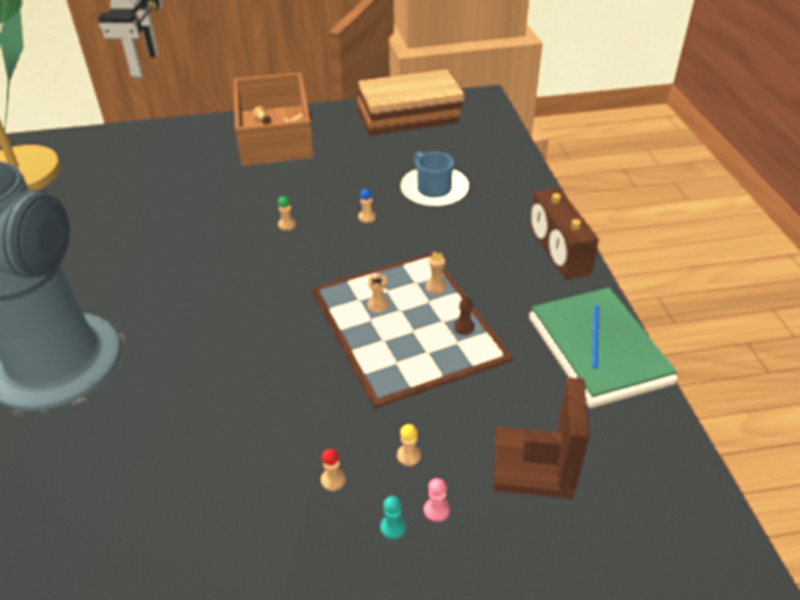

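The top view (800-px scale) shows the king at (354,262), the rook at (368,325), the bishop at (418,245) and the cup at (170,225). The bookend is at (600,210). Head pixels are blue (201,312), green (192,413), yellow (569,324) and red (587,396). The look-alikes are pink (627,310) and turquoise (640,350). The side view agrees.

```bash
cat > h.py <<'E'
import cv2,numpy as np
def ray(f,u,v,z):
    K,R,t=f["intrinsics"],f["R"],f["t"]
    d=R.T@np.linalg.inv(K)@np.array([u,v,1.]); c=-R.T@t
    return (c+d*(z-c[2])/d[2])[:2]
def px(f,X):
    p=f["intrinsics"]@(f["R"]@np.array(X,float)+f["t"]); return p[:2]/p[2]
HUE={"red":[(0,6),(174,180)],"yellow":[(24,33)],"green":[(50,75)],"blue":[(108,125)],"pink":[(160,174)],"turq":[(80,97)]}
def heads(f,z,sat=150):
    hsv=cv2.cvtColor(f["img"],cv2.COLOR_BGR2HSV); out={}
    for k,rs in HUE.items():
        m=np.zeros(hsv.shape[:2],np.uint8)
        for a,b in rs: m|=cv2.inRange(hsv,(a,sat if k!="pink" else 80,80),(b,255,255))
        n,_,st,ce=cv2.connectedComponentsWithStats(m)
        out[k]=[(np.round(ce[i]).astype(int),int(st[i,4]),np.round(ray(f,*ce[i],z),4)) for i in range(1,n) if 25<st[i,4]<300]
    return out
E
python3 - <<'E'
from h import *
for n in("top","side"):
    f=dict(np.load(n+"0.npz"))
    print(n)
    for k,l in heads(f,.0545).items():
        for c in l: print(k,*c)
f=dict(np.load("top0.npz"))
hsv=cv2.cvtColor(f["img"],cv2.COLOR_BGR2HSV)
# white/grey squares via local threshold; whole board by difference from slate
roi=np.zeros(hsv.shape[:2],np.uint8); roi[128:256,185:328]=255
slate=np.median(f["img"][270:290,200:300].reshape(-1,3),0); print(slate)
for name,m in(("all",(np.abs(f["img"].astype(int)-slate).max(2)>22)),("sq",cv2.inRange(hsv,(0,0,105),(180,110,255))>0)):
    m=(m*255).astype(np.uint8)&roi; m=cv2.morphologyEx(m,cv2.MORPH_CLOSE,np.ones((9,9)))
    c=max(cv2.findContours(m,cv2.RETR_EXTERNAL,cv2.CHAIN_APPROX_NONE)[0],key=cv2.contourArea)
    P=np.array([ray(f,*p[0],.008) for p in c],np.float32)
    print(name,cv2.minAreaRect(P*1000))
E
```

```text
top
red [376 253] 70 [ 0.4296 -0.3173]
yellow [363 207] 59 [ 0.5418 -0.2946]
green [122 264] 56 [0.405  0.2983]
pink [397 200] 44 [ 0.5591 -0.3783]
turq [404 224] 188 [ 0.4973 -0.3915]
side
red [211 292] 87 [ 0.4297 -0.3131]
yellow [260 276] 48 [ 0.5408 -0.2897]
turq [251 332] 288 [ 0.4977 -0.4226]
[107. 110. 108.]
all ((589.2838134765625, -25.389862060546875), (246.10887145996094, 300.3928527832031), 13.829713821411133)
sq ((584.3330078125, -28.065414428710938), (375.7923889160156, 316.1510009765625), 89.67765808105469)
```

```bash
cat >> h.py <<'E'
HUE["blue"]=[(104,125)]; HUE["green"]=[(45,80)]
A=np.deg2rad(13.83); BC=np.array([.5893,-.0254])
def bw(x,y): return BC+np.array([[np.cos(A),-np.sin(A)],[np.sin(A),np.cos(A)]])@np.array([x,y])/1000
TG={"red":bw(27.5,55),"blue":bw(27.5,110),"green":bw(27.5,0),"yellow":bw(-82.5,55)}
E
python3 - <<'E'
from h import *
f=dict(np.load("top0.npz")); g=dict(np.load("side0.npz"))
print(cv2.cvtColor(f["img"],cv2.COLOR_BGR2HSV)[196:204:2,126:132:2].tolist())
print("blue",[list(map(str,c)) for c in heads(f,.0545,120)["blue"]]);print("side",{k:[list(map(str,c)) for c in l] for k,l in heads(g,.0545,120).items() if k in("blue","green")})
for k,v in TG.items(): print(k,np.round(v,4))
im=cv2.resize(f["img"][110:290,100:420],None,fx=2.5,fy=2.5,interpolation=cv2.INTER_CUBIC)
q=lambda X:tuple(np.round((px(f,X)+.5-[100,110])*2.5).astype(int).tolist())
for i in range(6): cv2.line(im,q([*bw(-110,-137.5+55*i),.008]),q([*bw(110,-137.5+55*i),.008]),(0,0,255),1)
for i in range(5): cv2.line(im,q([*bw(-110+55*i,-137.5),.008]),q([*bw(-110+55*i,137.5),.008]),(0,0,255),1)
for k,v in TG.items(): cv2.putText(im,k[0],q([*v,.008]),0,.6,(0,0,200),2)
for k,p in dict(king=bw(82.5,55),rook=bw(-27.5,55)).items(): cv2.circle(im,q([*p,{"king":.084,"rook":.068}[k]]),4,(255,0,255),1)
cv2.imwrite("pics/crop1.png",im)
E
```

```text
[[[108, 173, 184], [108, 191, 168], [108, 180, 139]], [[106, 194, 241], [108, 193, 221], [108, 190, 168]], [[104, 168, 253], [107, 188, 240], [108, 192, 189]], [[105, 190, 249], [107, 193, 238], [108, 195, 187]]]
blue [['[293  84]', '134', '[ 0.8682 -0.1298]'], ['[494 124]', '254', '[ 0.752  -0.6366]'], ['[128 199]', '63', '[0.5666 0.2928]']]
side {'green': [['[181 129]', '34', '[0.404  0.3053]']], 'blue': [['[234 124]', '38', '[0.5657 0.3007]'], ['[381 214]', '97', '[ 0.8675 -0.1567]']]}
red [0.6029 0.0346]
blue [0.5897 0.088 ]
green [ 0.616  -0.0188]
yellow [0.496  0.0083]
```

View pics/crop1.png

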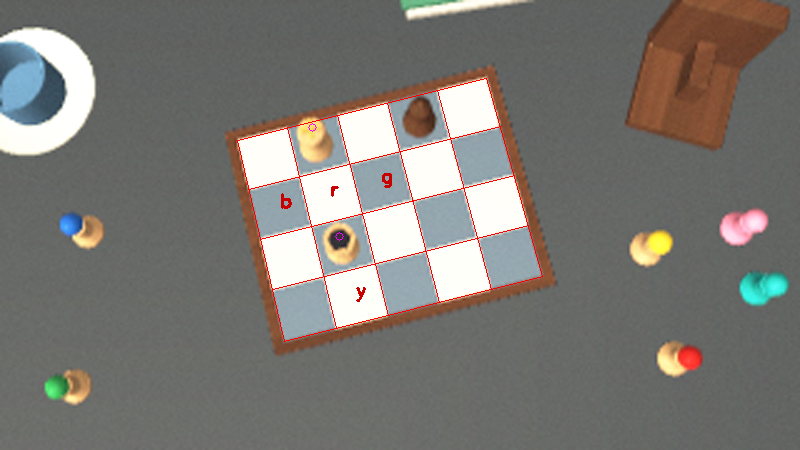

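The grid overlay matches the board. In the crop, candidates for the yellow pawn are yellow (660,242), pink (755,220) and turquoise (772,286). Only the one at (660,242) is yellow, so that is the one meant. Red is the head at (690,357), blue at (71,223) and green at (56,386). I'll turn the tool to the board's axes and travel to the red pawn.

Call:
play_rows(targets=[[0,0,0,0,0,-0.153],[0,0,0,0,0,-0.153],[0,0,0,0,0,-0.153],[0,0,0,0,0,-0.153],[0,0,0,0,0,-0.153],[0,0,0,0,0,-0.153]])

```text
time_s: 0.7
tool_pos: [0.1537, 0.6313, 0.1682]
eef_rot: [-0.0, -0.12, 0.993, -0.0]
force: [0.2, -0.1, 0.2]
finger_gap: 0.0937
gripper_force: 0.0
```

Call:
play_rows(targets=[[-0.3,-0.5,0,0,0,0],[-0.6,-1,0,0,0,0],[-0.6,-1,0,0,0,0],[-0.6,-1,0,0,0,0]])

```text
time_s: 1.1
tool_pos: [0.2372, 0.5479, 0.1687]
eef_rot: [-0.0, -0.119, 0.993, 0.0]
force: [-0.1, -0.4, 0.4]
finger_gap: 0.094
gripper_force: 0.0
```

Call:
play_rows(targets=[[-0.3,-0.5,0,0,0,0],[-0.6,-1,0,0,0,0],[-0.6,-1,0,0,0,0],[-0.6,-1,0,0,0,0]])

```text
time_s: 1.5
tool_pos: [0.3187, 0.4662, 0.1688]
eef_rot: [-0.0, -0.12, 0.993, 0.0]
force: [-0.9, -0.2, 1.3]
finger_gap: 0.0941
gripper_force: 0.0
```

Call:
play_rows(targets=[[0,-0.5,0,0,0,0],[0,-1,0,0,0,0],[0,-1,0,0,0,0]])

```text
time_s: 1.8
tool_pos: [0.3417, 0.3674, 0.1683]
eef_rot: [-0.0, -0.119, 0.993, -0.0]
force: [0.2, 0.0, -0.0]
finger_gap: 0.0942
gripper_force: 0.0
```

Call:
play_rows(targets=[[0,-0.5,0,0,0,0],[0,-1,0,0,0,0],[0,-1,0,0,0,0]])

```text
time_s: 2.1
tool_pos: [0.3667, 0.2705, 0.1689]
eef_rot: [0.0, -0.119, 0.993, 0.0]
force: [0.5, -0.2, -0.3]
finger_gap: 0.0944
gripper_force: 0.0
```

Call:
play_rows(targets=[[0,-0.5,0,0,0,0],[0,-1,0,0,0,0],[0,-1,0,0,0,0]])

```text
time_s: 2.4
tool_pos: [0.3914, 0.1732, 0.1692]
eef_rot: [0.001, -0.118, 0.993, 0.0]
force: [0.5, 0.4, -0.3]
finger_gap: 0.0939
gripper_force: 0.0
```

Call:
play_rows(targets=[[0,-0.5,0,0,0,0],[0,-1,0,0,0,0],[0,-1,0,0,0,0]])

```text
time_s: 2.7
tool_pos: [0.4156, 0.0761, 0.1693]
eef_rot: [0.001, -0.118, 0.993, -0.0]
force: [0.5, -0.2, -0.1]
finger_gap: 0.0939
gripper_force: 0.0
```

Call:
play_rows(targets=[[0,-0.5,0,0,0,0],[0,-1,0,0,0,0],[0,-1,0,0,0,0]])

```text
time_s: 3.0
tool_pos: [0.4397, -0.0206, 0.1692]
eef_rot: [0.001, -0.119, 0.993, -0.0]
force: [0.1, 1.4, -0.8]
finger_gap: 0.0938
gripper_force: 0.0
```

Call:
play_rows(targets=[[0.15,-0.5,0,0,0,0],[0.3,-1,0,0,0,0],[0.3,-1,0,0,0,0]])

```text
time_s: 3.3
tool_pos: [0.4338, -0.1244, 0.169]
eef_rot: [0.0, -0.12, 0.993, 0.0]
force: [-0.1, 0.9, -0.4]
finger_gap: 0.0941
gripper_force: 0.0
```

Call:
play_rows(targets=[[0.15,-0.5,0,0,0,0],[0.3,-1,0,0,0,0],[0.3,-1,0,0,0,0]])

```text
time_s: 3.6
tool_pos: [0.429, -0.2288, 0.1689]
eef_rot: [0.0, -0.12, 0.993, -0.0]
force: [-0.6, 0.5, -0.5]
finger_gap: 0.0938
gripper_force: 0.0
```

Call:
play_rows(targets=[[0.1,-0.4,0,0,0,0],[0.18,-0.86,0,0,0,0],[0.18,-0.86,0,0,0,0],[0.18,-0.86,0,0,0,0],[0.18,-0.86,0,0,0,0]], jaw=0.3)

```text
time_s: 4.1
tool_pos: [0.4318, -0.3129, 0.1684]
eef_rot: [0.0, -0.122, 0.993, 0.001]
force: [-0.1, 0.3, 0.2]
finger_gap: 0.0616
gripper_force: 0.0
```

```bash
cat >> h.py <<'E'
def b(p): 
    d=(np.array(p)[:2]-BC)*1000; return np.array([[np.cos(A),np.sin(A)],[-np.sin(A),np.cos(A)]])@d
def state():
    from station import sensors
    s=sensors.read_state(); p=s["tool_pos"]
    print("t",round(s["time_s"],1),"tcp",np.round(p,4),"board mm",np.round(b(p),1),"gap",round(s["finger_gap"],4),"j6",round(s["joint_pos"][5],2))
    return s
E
python3 - <<'E'
from h import *
from station import optics
state()
f=optics.grab_frame("side"); g=optics.grab_frame("top")
print([list(map(str,c)) for c in heads(f,.0545)["red"]],[list(map(str,c)) for c in heads(g,.0545)["red"]])
u,v=px(f,[.43,-.316,.1]).astype(int); u=max(u,120)
cv2.imwrite("pics/red1.png",cv2.resize(f["img"][v-100:v+80,u-120:u+120],None,fx=3,fy=3,interpolation=cv2.INTER_CUBIC))
E
```

```text
t 4.1 tcp [ 0.4318 -0.3129  0.1684] board mm [-221.6 -241.5] gap 0.0616 j6 -2.66
[['[211 292]', '86', '[ 0.4298 -0.313 ]']] []
```

View pics/red1.png

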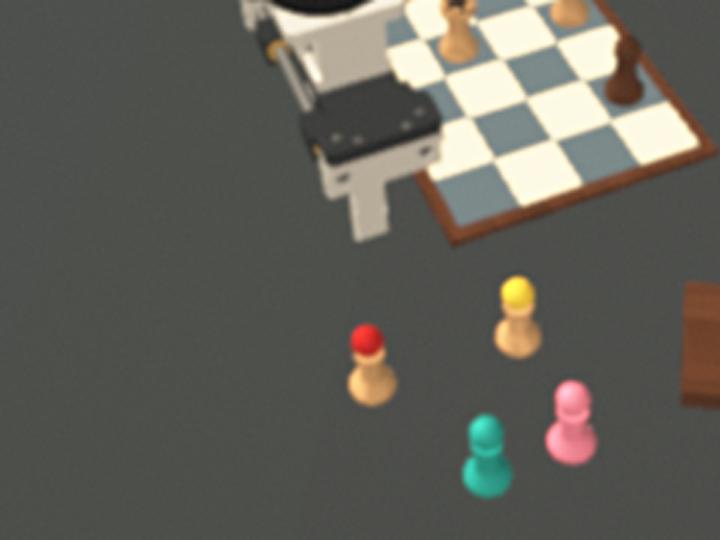

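The red pawn, head at (367,340), is directly under the gripper. I'll correct by about 2 mm, descend and grip at collar and ball.

Call:
play_rows(targets=[[0.024,-0.021,0.3,0,0,0],[0.024,-0.021,0.6,0,0,0],[0.024,-0.021,0.9,0,0,0],[0.024,-0.021,0.9,0,0,0]])

```text
time_s: 4.6
tool_pos: [0.4267, -0.3144, 0.0746]
eef_rot: [-0.002, -0.121, 0.993, 0.004]
force: [-0.1, 0.6, -0.3]
finger_gap: 0.0606
gripper_force: 0.0
```

Call:
play_rows(targets=[[0,0,0.2,0,0,0],[0,0,0.4,0,0,0],[0,0,0.53,0,0,0],[0,0,0.53,0,0,0],[0,0,0.53,0,0,0]])

```text
time_s: 5.1
tool_pos: [0.4295, -0.3186, 0.0268]
eef_rot: [0.0, -0.121, 0.993, -0.001]
force: [0.8, -0.5, -0.5]
finger_gap: 0.0612
gripper_force: 0.0
```

Call:
play_rows(targets=[[0,0,0,0,0,0],[0,0,0,0,0,0],[0,0,0,0,0,0],[0,0,0,0,0,0],[0,0,0,0,0,0],[0,0,0,0,0,0]], jaw=-1)

```text
time_s: 5.7
tool_pos: [0.4288, -0.3182, 0.0257]
eef_rot: [-0.0, -0.121, 0.993, 0.0]
force: [0.4, 1.2, 2.5]
finger_gap: 0.0164
gripper_force: 1.1
```

Call:
play_rows(targets=[[0,0,-0.2,0,0,0],[0,0,-0.5,0,0,0],[0,0,-0.9,0,0,0],[0,0,-1,0,0,0],[0,0,-1,0,0,0]])

```text
time_s: 6.2
tool_pos: [0.4298, -0.3194, 0.1275]
eef_rot: [0.001, -0.121, 0.993, -0.002]
force: [-0.3, 0.4, -0.5]
finger_gap: 0.0001
gripper_force: 0.0
```

Run:
```python
from h import *
from station import optics
state()
f=optics.grab_frame("side")
u,v=px(f,[.43,-.316,.15]).astype(int); u=max(u,100)
cv2.imwrite("pics/red2.png",cv2.resize(f["img"][v-80:v+70,u-100:u+100],None,fx=3,fy=3,interpolation=cv2.INTER_CUBIC))
```

```text
t 6.2 tcp [ 0.4298 -0.3194  0.1275] board mm [-225.1 -247.3] gap 0.0001 j6 -2.66
```

View pics/red2.png

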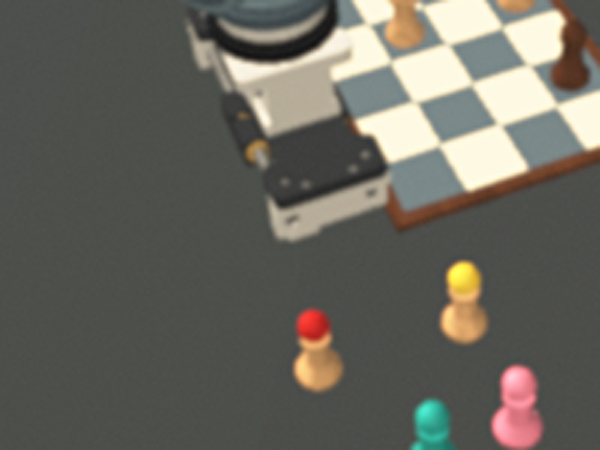

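Run:
```python
from h import *
from station import optics
s=state()
f=optics.grab_frame("side"); g=optics.grab_frame("top")
for n,x in(("side",f),("top",g)):
    print(n,[list(map(str,c)) for c in heads(x,.0545)["red"]], "tcp px",px(x,s["tool_pos"]))
u,v=px(g,[.43,-.316,.1]).astype(int)
a=cv2.resize(g["img"][v-60:v+60,u-80:u+80],None,fx=4,fy=4,interpolation=cv2.INTER_CUBIC)
cv2.circle(a,tuple(((px(g,s["tool_pos"])-[u-80,v-60])*4).astype(int).tolist()),4,(0,255,255),1)
cv2.imwrite("pics/red3.png",a)
# foot location from the depth cloud of side: table-plane points above 8mm near red
K,R,t=f["intrinsics"],f["R"],f["t"]
vv,uu=np.mgrid[0:384,0:512]; z=f["z_map"].astype(float)
P=np.stack([(uu-K[0,2])*z/K[0,0],(vv-K[1,2])*z/K[1,1],z],-1).reshape(-1,3)
W=(P-t)@R; W=W[(z.ravel()>0)&(np.hypot(W[:,0]-.43,W[:,1]+.316)<.035)&(W[:,2]<.09)]
for lo,hi in((-.01,.003),(.003,.012),(.018,.036),(.045,.075)):
    q=W[(W[:,2]>lo)&(W[:,2]<hi)]; print(lo,len(q),np.round(q.min(0),4),np.round(q.max(0),4),np.round(q.mean(0),4)) if len(q) else 0
```

```text
t 6.2 tcp [ 0.4288 -0.3183  0.1254] board mm [-225.8 -246. ] gap 0.0004 j6 -2.66
side [['[211 292]', '86', '[ 0.4298 -0.313 ]']] tcp px [208.1242541  273.00249512]
top [] tcp px [385.78283087 252.65617628]
-0.01 429 [ 0.3964 -0.3505 -0.0048] [ 0.4642 -0.2838  0.003 ] [ 4.29e-01 -3.21e-01  4.00e-04]
0.003 101 [ 0.395  -0.3472  0.003 ] [ 0.4617 -0.2846  0.0119] [ 0.4319 -0.3233  0.0068]
0.018 40 [ 0.4222 -0.3249  0.0182] [ 0.4387 -0.3174  0.0357] [ 0.4308 -0.3223  0.0266]
0.045 100 [ 0.4192 -0.3274  0.0451] [ 0.4409 -0.3056  0.0689] [ 0.4307 -0.3199  0.0599]
```

View pics/red3.png

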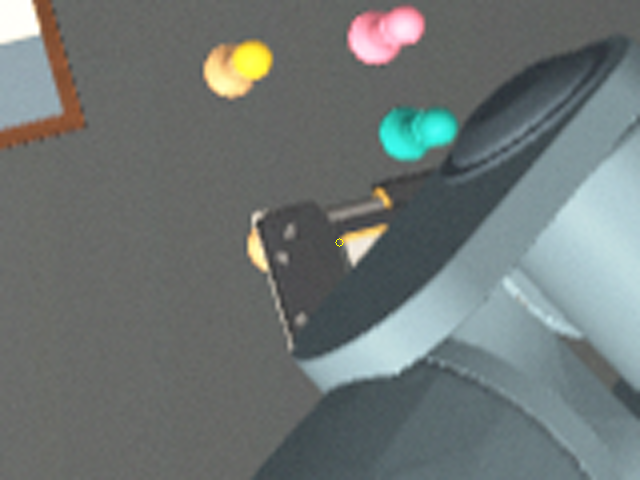

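```bash
cat >> h.py <<'E'
def cloud(f):
    K,R,t=f["intrinsics"],f["R"],f["t"]
    vv,uu=np.mgrid[0:384,0:512]; z=f["z_map"].astype(float)
    P=np.stack([(uu-K[0,2])*z/K[0,0],(vv-K[1,2])*z/K[1,1],z],-1).reshape(-1,3)
    W=(P-t)@R; ok=z.ravel()>0; return W[ok],f["img"].reshape(-1,3)[ok]
E
python3 - <<'E'
from h import *
from station import optics,sensors
s=sensors.read_state(); T=np.array(s["tool_pos"])
f=optics.grab_frame("side")
W,C=cloud(f); m=(np.hypot(W[:,0]-T[0],W[:,1]-T[1])<.1)&(W[:,2]>.08)&(W[:,2]<.25)
W=W[m]
for lo in np.arange(.08,.25,.01):
    q=W[(W[:,2]>=lo)&(W[:,2]<lo+.01)]
    if len(q): 
        d=(q-T)[:,:2]; tb=np.c_[d@[-.971,-.239],d@[-.239,.971]]*1000
        print(round(lo,2),len(q),"toolx",tb[:,0].min().round(),tb[:,0].max().round(),"tooly",tb[:,1].min().round(),tb[:,1].max().round())
im=cv2.resize(f["img"][190:320,140:280],None,fx=5,fy=4.6,interpolation=cv2.INTER_CUBIC)
p=(px(f,T)-[140,190])*[5,4.6]; cv2.circle(im,tuple(p.astype(int).tolist()),5,(0,255,255),1)
cv2.imwrite("pics/red4.png",im)
E
```

```text
0.16 2 toolx -9.0 10.0 tooly -10.0 -10.0
0.17 8 toolx -7.0 8.0 tooly -13.0 -11.0
0.22 1 toolx 10.0 10.0 tooly 10.0 10.0
```

View pics/red4.png

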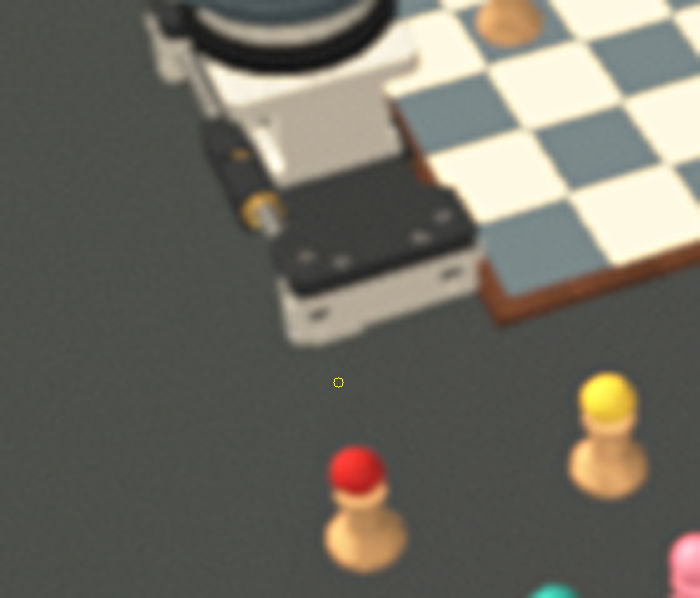

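The picture and depth put the visible fingertips about 37 mm above the reported TCP, marked by the yellow circle at (338,382). The gap of 16.4 mm when it slipped off also fits: that is the ball's width about 62 mm up. I'll open, measure this again and then go down.

Call:
play_rows(targets=[[0,0,0,0,0,0],[0,0,0,0,0,0],[0,0,0,0,0,0],[0,0,0,0,0,0],[0,0,0,0,0,0],[0,0,0,0,0,0]], jaw=0.3)

```text
time_s: 7.0
tool_pos: [0.4289, -0.3183, 0.1257]
eef_rot: [0.0, -0.121, 0.993, -0.0]
force: [0.3, -0.6, -0.0]
finger_gap: 0.0452
gripper_force: 0.0
```

```bash
cat >> h.py <<'E'
def tips(f,s,r=.1):
    T=np.array(s["tool_pos"]); W,C=cloud(f)
    d=(W-T)[:,:2]; tb=np.c_[d@[-.971,-.239],d@[-.239,.971],W[:,2]-T[2]]*1000
    return tb[(np.hypot(tb[:,0],tb[:,1])<r*1000)&(tb[:,2]>-40)&(tb[:,2]<110)]
E
python3 - <<'E'
from h import *
from station import optics
s=state()
f=optics.grab_frame("side")
tb=tips(f,s); print(len(tb))
for lo in range(-10,100,8):
    q=tb[(tb[:,2]>=lo)&(tb[:,2]<lo+8)]
    if len(q): print(lo,len(q),np.round(q.min(0)),np.round(q.max(0)))
# bottom-most finger pixel vs model of the near finger end
w=np.array([-.239,.971,0]); G=s["finger_gap"]/2
for dz in(0,.02,.037): print(dz,px(f,np.array(s["tool_pos"])-w*(G+.0125)+[0,0,dz]).round(1))
print(f["img"][230:300,212].mean(1).round().astype(int).tolist())
E
```

```text
t 7.0 tcp [ 0.4289 -0.3183  0.1257] board mm [-225.8 -246.1] gap 0.0452 j6 -2.66
120
38 4 [ -8. -32.  40.] [ 10. -25.  45.]
46 24 [ -8. -37.  46.] [ 10. -26.  53.]
54 35 [ -9. -36.  54.] [ 10. -27.  62.]
62 24 [ -9. -36.  63.] [ 10. -24.  70.]
70 30 [ -8. -35.  70.] [ 10. -31.  78.]
78 2 [ -1. -36.  79.] [  0. -35.  80.]
0 [214.1 285.8]
0.02 [213.4 279.6]
0.037 [212.8 274.2]
[61, 61, 63, 62, 61, 62, 62, 63, 61, 63, 63, 62, 61, 62, 62, 62, 57, 48, 41, 49, 92, 143, 166, 169, 170, 169, 169, 169, 168, 169, 168, 168, 167, 168, 167, 168, 168, 167, 168, 168, 153, 118, 86, 75, 76, 78, 75, 76, 76, 76, 76, 77, 77, 76, 76, 76, 82, 94, 104, 105, 102, 100, 96, 93, 89, 84, 84, 117, 160, 171]
```

Call:
play_rows(targets=[[0,0,-0.0,0,0,0],[0,0,0.3,0,0,0],[0,0,0.6,0,0,0],[0,0,0.9,0,0,0],[0,0,1,0,0,0],[0,0,1,0,0,0]])

```text
time_s: 7.65
tool_pos: [0.428, -0.3173, 0.0243]
eef_rot: [-0.001, -0.121, 0.993, 0.001]
force: [0.6, 0.1, 0.2]
finger_gap: 0.0611
gripper_force: 0.0
```

Call:
play_rows(targets=[[0,0,0.1,0,0,0],[0,0,0.2,0,0,0],[0,0,0.2,0,0,0]])

```text
time_s: 7.95
tool_pos: [0.4284, -0.3178, 0.0049]
eef_rot: [-0.0, -0.121, 0.993, 0.001]
force: [0.4, 0.0, -0.2]
finger_gap: 0.0611
gripper_force: 0.0
```

Run:
```python
from h import *
from station import optics
s=state()
f=optics.grab_frame("side")
tb=tips(f,s); print(len(tb))
for lo in range(-10,60,6):
    q=tb[(tb[:,2]>=lo)&(tb[:,2]<lo+6)&(tb[:,1]<-20)]
    if len(q): print(lo,len(q),np.round(q.min(0)),np.round(q.max(0)))
im=cv2.resize(f["img"][230:330,150:270],None,fx=5,fy=5,interpolation=cv2.INTER_CUBIC)
p=(px(f,s["tool_pos"])-[150,230])*5; cv2.circle(im,tuple(p.astype(int).tolist()),5,(0,255,255),1)
cv2.imwrite("pics/red5.png",im)
```

```text
t 8.0 tcp [ 0.4284 -0.3178  0.0049] board mm [-226.1 -245.5] gap 0.0611 j6 -2.66
4411
-10 1320 [ -97. -100.   -9.] [ 97. -20.  -4.]
-4 831 [-95. -99.  -4.] [ 93. -20.   1.]
2 4 [-43. -93.   4.] [-37. -89.   6.]
38 1 [  9. -32.  39.] [  9. -32.  39.]
44 8 [ -8. -43.  46.] [ 10. -36.  50.]
50 18 [ -8. -43.  50.] [ 10. -36.  56.]
56 21 [ -9. -44.  56.] [  9. -30.  62.]
```

View pics/red5.png

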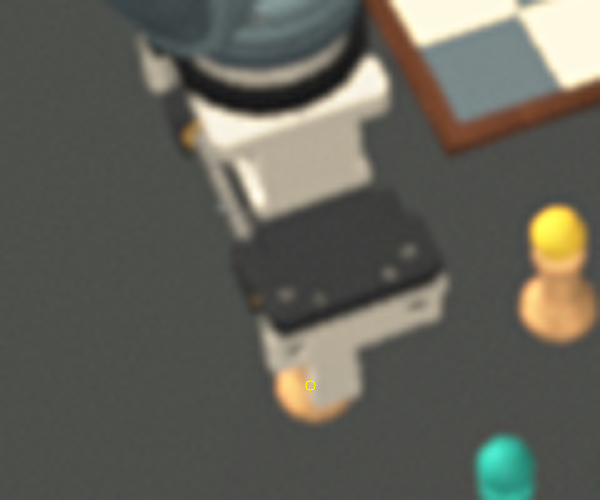

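The fingertip edge at (345,405) is still about 45 mm above the table, so the fingers end about 40 mm above the reported TCP. I'll go 15 mm lower so the pads hold the collar and ball, then close for longer.

Call:
play_rows(targets=[[0,0,0.08,0,0,0],[0,0,0.15,0,0,0],[0,0,0.15,0,0,0]])

```text
time_s: 8.3
tool_pos: [0.4282, -0.3175, -0.0105]
eef_rot: [-0.001, -0.121, 0.993, 0.001]
force: [0.0, 0.1, 0.0]
finger_gap: 0.0613
gripper_force: 0.0
```

Call:
play_rows(targets=[[0,0,0,0,0,0],[0,0,0,0,0,0],[0,0,0,0,0,0],[0,0,0,0,0,0],[0,0,0,0,0,0],[0,0,0,0,0,0],[0,0,0,0,0,0],[0,0,0,0,0,0]], jaw=-1)

```text
time_s: 9.1
tool_pos: [0.4289, -0.3183, -0.0093]
eef_rot: [0.0, -0.121, 0.993, -0.0]
force: [-0.2, -0.5, 0.7]
finger_gap: 0.0214
gripper_force: 30.0
```

Gripped: 21.4 mm gap at 30 N on the collar, with no contact force although the reported z was below 0, which confirms the offset. I'll lift and carry.

Call:
play_rows(targets=[[0,0,-0.1,0,0,0],[0,0,-0.35,0,0,0],[0,0,-0.65,0,0,0],[0,0,-1,0,0,0],[0,0,-1,0,0,0]])

```text
time_s: 9.6
tool_pos: [0.4317, -0.3214, 0.0968]
eef_rot: [0.003, -0.121, 0.993, -0.004]
force: [0.9, -0.1, 0.6]
finger_gap: 0.0214
gripper_force: 30.0
```

Call:
play_rows(targets=[[-0.1,0.12,-0.05,0,0,0],[-0.3,0.36,-0.15,0,0,0],[-0.5,0.6,-0.2,0,0,0],[-0.63,0.75,-0.2,0,0,0]])

```text
time_s: 10.0
tool_pos: [0.4723, -0.2274, 0.11]
eef_rot: [-0.0, -0.121, 0.993, 0.001]
force: [0.1, -1.0, -0.6]
finger_gap: 0.0218
gripper_force: 30.0
```

Call:
play_rows(targets=[[-0.2,0.25,0,0,0,0],[-0.4,0.5,0,0,0,0],[-0.63,0.75,0,0,0,0]])

```text
time_s: 10.3
tool_pos: [0.5144, -0.1397, 0.109]
eef_rot: [-0.001, -0.121, 0.993, 0.001]
force: [1.1, -0.4, -0.6]
finger_gap: 0.0214
gripper_force: 30.0
```

Call:
play_rows(targets=[[-0.2,0.25,0,0,0,0],[-0.4,0.5,0,0,0,0],[-0.63,0.75,0,0,0,0]])

```text
time_s: 10.6
tool_pos: [0.5573, -0.0518, 0.109]
eef_rot: [-0.002, -0.121, 0.993, 0.001]
force: [0.6, -0.1, -0.7]
finger_gap: 0.0215
gripper_force: 30.0
```

Call:
play_rows(targets=[[-0.2,0.25,0,0,0,0],[-0.4,0.5,0,0,0,0],[-0.63,0.75,0,0,0,0],[-0.63,0.75,0,0,0,0],[-0.63,0.75,0,0,0,0]])

```text
time_s: 11.1
tool_pos: [0.6003, 0.0345, 0.1091]
eef_rot: [-0.002, -0.122, 0.993, 0.0]
force: [0.5, -0.3, -0.3]
finger_gap: 0.0213
gripper_force: 30.0
```

Run:
```python
from h import *
from station import optics
s=state()
f=optics.grab_frame("side")
u,v=px(f,[.60,.035,.1]).astype(int)
W,C=cloud(f); hs=cv2.cvtColor(C[None],cv2.COLOR_BGR2HSV)[0]; d=np.hypot(W[:,0]-s["tool_pos"][0],W[:,1]-s["tool_pos"][1])<.05
m=d&((hs[:,0]<6)|(hs[:,0]>174))&(hs[:,1]>150); print("red pts",m.sum(),W[m].mean(0).round(4) if m.any() else "")
print("tcp px",px(f,s["tool_pos"])-[u-80,v-60])
cv2.imwrite("pics/red6.png",cv2.resize(f["img"][v-60:v+60,u-80:u+80],None,fx=4,fy=4,interpolation=cv2.INTER_CUBIC))
```

```text
t 11.1 tcp [0.6003 0.0345 0.1091] board mm [25.  55.5] gap 0.0213 j6 -1.95
red pts 8 [0.5927 0.0381 0.1747]
tcp px [80.99529766 57.7223595 ]
```

View pics/red6.png

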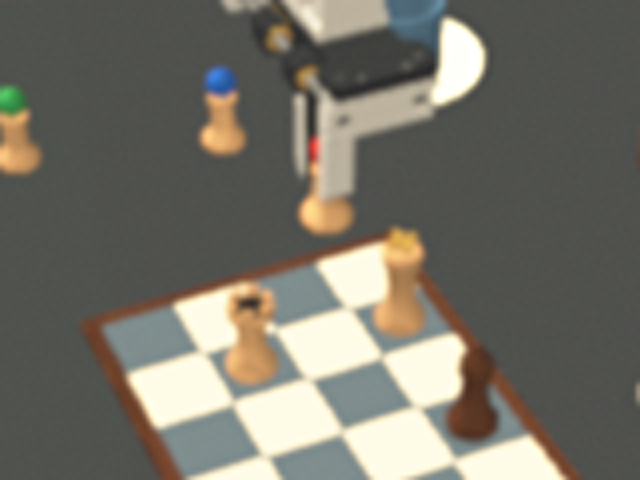

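The red pawn is held upright above its square, foot at (327,215). I'll lower it between the king and rook.

Call:
play_rows(targets=[[-0.01,-0.005,0.2,0,0,0],[-0.01,-0.005,0.4,0,0,0],[-0.01,-0.005,0.6,0,0,0],[-0.01,-0.005,0.8,0,0,0],[-0.01,-0.005,1,0,0,0],[-0.01,-0.005,1,0,0,0],[-0.01,-0.005,1,0,0,0]])

```text
time_s: 11.85
tool_pos: [0.6022, 0.0323, 0.0107]
eef_rot: [-0.0, -0.12, 0.993, 0.0]
force: [0.7, 0.8, 0.5]
finger_gap: 0.0217
gripper_force: 30.0
```

Call:
play_rows(targets=[[0,0,0.03,0,0,0],[0,0,0.06,0,0,0],[0,0,0.08,0,0,0],[0,0,0.08,0,0,0]])

```text
time_s: 12.25
tool_pos: [0.6027, 0.0331, 0.0027]
eef_rot: [-0.0, -0.121, 0.993, 0.0]
force: [0.2, -0.2, -1.1]
finger_gap: 0.0217
gripper_force: 30.0
```

Call:
play_rows(targets=[[0,0,0.01,0,0,0],[0,0,0.018,0,0,0],[0,0,0.018,0,0,0],[0,0,0.018,0,0,0]])

```text
time_s: 12.65
tool_pos: [0.6028, 0.0331, 0.0009]
eef_rot: [0.0, -0.121, 0.993, -0.0]
force: [-0.1, -0.0, -0.3]
finger_gap: 0.0216
gripper_force: 30.0
```

Call:
play_rows(targets=[[0,0,0.01,0,0,0],[0,0,0.02,0,0,0],[0,0,0.02,0,0,0],[0,0,0.02,0,0,0]])

```text
time_s: 13.05
tool_pos: [0.6027, 0.0331, -0.0012]
eef_rot: [-0.0, -0.121, 0.993, 0.0]
force: [-0.5, -0.9, -0.4]
finger_gap: 0.0214
gripper_force: 30.0
```

Call:
play_rows(targets=[[0,0,0,0,0,0],[0,0,0,0,0,0],[0,0,0,0,0,0],[0,0,0,0,0,0]], jaw=-0.1)

```text
time_s: 13.45
tool_pos: [0.6028, 0.0331, -0.0011]
eef_rot: [0.0, -0.121, 0.993, -0.0]
force: [-0.8, 0.0, 0.6]
finger_gap: 0.0419
gripper_force: 0.0
```

Call:
play_rows(targets=[[0,0,-0.1,0,0,0],[0,0,-0.3,0,0,0],[0,0,-0.6,0,0,0],[0,0,-1,0,0,0],[0,0,-1,0,0,0]])

```text
time_s: 13.95
tool_pos: [0.6075, 0.0326, 0.1063]
eef_rot: [0.006, -0.121, 0.993, -0.002]
force: [0.3, 1.0, 0.7]
finger_gap: 0.0423
gripper_force: 0.0
```

Run:
```python
from h import *
from station import optics
s=state()
f=optics.grab_frame("side")
for k,l in heads(f,.0625,120).items():
    for c in l: print(k,*c,b(c[2]).round(1))
u,v=px(f,[.60,.035,.05]).astype(int)
cv2.imwrite("pics/red7.png",cv2.resize(f["img"][v-60:v+60,u-80:u+80],None,fx=4,fy=4,interpolation=cv2.INTER_CUBIC))
```

```text
t 13.9 tcp [0.6075 0.0326 0.1063] board mm [31.5 51.9] gap 0.0423 j6 -1.95
red [261 174] 39 [0.6032 0.0374] [28.5 57.7]
yellow [260 276] 49 [ 0.5398 -0.2959] [-112.7 -250.8]
green [181 129] 34 [0.4042 0.2936] [-103.5  354. ]
blue [234 124] 37 [0.5646 0.2889] [ 51.1 311.1]
blue [381 214] 97 [ 0.8637 -0.1633] [ 233.5 -199.5]
```

View pics/red7.png

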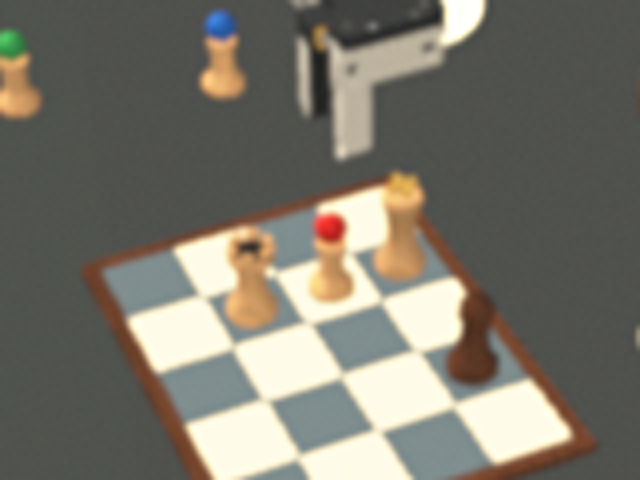

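The red pawn stands centred, foot at (331,280), in the square between king and rook. Next is the blue pawn.

Call:
play_rows(targets=[[-0.03,0.3,0,0,0,0],[-0.06,0.6,0,0,0,0],[-0.09,0.87,0,0,0,0]], jaw=0.3)

```text
time_s: 14.3
tool_pos: [0.5895, 0.1207, 0.0977]
eef_rot: [-0.001, -0.12, 0.993, 0.0]
force: [0.5, 0.7, -0.5]
finger_gap: 0.0602
gripper_force: 0.0
```

Call:
play_rows(targets=[[-0.03,0.3,0,0,0,0],[-0.06,0.6,0,0,0,0],[-0.09,0.87,0,0,0,0]])

```text
time_s: 14.6
tool_pos: [0.5772, 0.2075, 0.0976]
eef_rot: [-0.001, -0.121, 0.993, -0.0]
force: [0.7, 0.4, 0.2]
finger_gap: 0.0611
gripper_force: 0.0
```

Call:
play_rows(targets=[[-0.03,0.3,0,0,0,0],[-0.06,0.6,0,0,0,0],[-0.08,0.87,0,0,0,0],[-0.08,0.87,0,0,0,0],[-0.08,0.87,0,0,0,0]])

```text
time_s: 15.1
tool_pos: [0.5647, 0.2925, 0.0978]
eef_rot: [-0.001, -0.121, 0.993, -0.0]
force: [0.1, 0.3, -0.2]
finger_gap: 0.0609
gripper_force: 0.0
```

Run:
```python
from h import *
from station import optics
s=state()
f=optics.grab_frame("side")
W,C=cloud(f); hs=cv2.cvtColor(C[None],cv2.COLOR_BGR2HSV)[0]
for c,h,lo in(("blue",(104,125),(.566,.294)),("green",(45,80),(.405,.298)),("yellow",(24,33),(.541,-.294))):
    m=(np.hypot(W[:,0]-lo[0],W[:,1]-lo[1])<.03)&(hs[:,0]>=h[0])&(hs[:,0]<=h[1])&(hs[:,1]>120)&(W[:,2]<.09)
    q=W[m]; n=(np.hypot(W[:,0]-lo[0],W[:,1]-lo[1])<.03)&(W[:,2]>.018)&(W[:,2]<.036)
    print(c,len(q),q.mean(0).round(4),q.min(0).round(4),q.max(0).round(4),"stem",W[n].mean(0).round(4),"board",b(q.mean(0)).round(1))
```

```text
t 15.1 tcp [0.5647 0.2925 0.0978] board mm [ 52.1 314.6] gap 0.0609 j6 -1.51
blue 34 [0.5655 0.2894 0.062 ] [0.5564 0.2808 0.0557] [0.5752 0.3008 0.0669] stem [0.5664 0.2868 0.0267] board [ 52.1 311.4]
green 32 [0.4041 0.2943 0.0618] [0.3945 0.2864 0.0532] [0.4134 0.3    0.0695] stem [0.4052 0.2928 0.026 ] board [-103.4  354.7]
yellow 49 [ 0.5397 -0.2964  0.0631] [ 0.5328 -0.304   0.0543] [ 0.5469 -0.2885  0.0689] stem [ 0.542  -0.3001  0.0265] board [-112.9 -251.3]
```

Depth agrees with the pixel estimate: the blue pawn is at about (0.566, 0.294) and the TCP is above it.

Call:
play_rows(targets=[[-0.015,0.015,0.25,0,0,0],[-0.015,0.015,0.5,0,0,0],[-0.015,0.015,0.75,0,0,0],[-0.015,0.015,1,0,0,0],[-0.015,0.015,1,0,0,0]])

```text
time_s: 15.65
tool_pos: [0.5635, 0.292, -0.0054]
eef_rot: [-0.004, -0.12, 0.993, -0.001]
force: [-0.6, -0.2, -0.4]
finger_gap: 0.0614
gripper_force: 0.0
```

Call:
play_rows(targets=[[0,0,0.04,0,0,0],[0,0,0.075,0,0,0],[0,0,0.075,0,0,0],[0,0,0.075,0,0,0]])

```text
time_s: 16.05
tool_pos: [0.5673, 0.2947, -0.0076]
eef_rot: [0.001, -0.121, 0.993, 0.0]
force: [0.3, -0.3, 0.4]
finger_gap: 0.0611
gripper_force: 0.0
```

Call:
play_rows(targets=[[0,0,0,0,0,0],[0,0,0,0,0,0],[0,0,0,0,0,0],[0,0,0,0,0,0],[0,0,0,0,0,0],[0,0,0,0,0,0],[0,0,0,0,0,0],[0,0,0,0,0,0]], jaw=-1)

```text
time_s: 16.85
tool_pos: [0.5666, 0.2945, -0.0087]
eef_rot: [-0.0, -0.121, 0.993, -0.0]
force: [0.4, 0.8, 0.1]
finger_gap: 0.0218
gripper_force: 30.0
```

Call:
play_rows(targets=[[0,0,-0.1,0,0,0],[0,0,-0.35,0,0,0],[0,0,-0.65,0,0,0],[0,0,-1,0,0,0],[0,0,-1,0,0,0]])

```text
time_s: 17.35
tool_pos: [0.5707, 0.2959, 0.0984]
eef_rot: [0.006, -0.121, 0.993, 0.001]
force: [1.2, -0.3, -0.4]
finger_gap: 0.0216
gripper_force: 30.0
```

Call:
play_rows(targets=[[0.01,-0.1,-0.05,0,0,0],[0.04,-0.3,-0.1,0,0,0],[0.06,-0.5,-0.1,0,0,0],[0.09,-0.69,-0.1,0,0,0]])

```text
time_s: 17.75
tool_pos: [0.5735, 0.2238, 0.1001]
eef_rot: [-0.001, -0.121, 0.993, -0.0]
force: [-0.2, 0.1, 0.3]
finger_gap: 0.0215
gripper_force: 30.0
```

Call:
play_rows(targets=[[0.03,-0.23,0,0,0,0],[0.06,-0.46,0,0,0,0],[0.09,-0.69,0,0,0,0]])

```text
time_s: 18.05
tool_pos: [0.5809, 0.1546, 0.0998]
eef_rot: [-0.002, -0.121, 0.993, -0.0]
force: [-0.6, 0.3, 0.5]
finger_gap: 0.0214
gripper_force: 30.0
```

Call:
play_rows(targets=[[0.03,-0.23,0,0,0,0],[0.06,-0.46,0,0,0,0],[0.09,-0.68,0,0,0,0],[0.09,-0.68,0,0,0,0],[0.09,-0.68,0,0,0,0],[0.09,-0.68,0,0,0,0]])

```text
time_s: 18.65
tool_pos: [0.589, 0.0886, 0.1007]
eef_rot: [-0.001, -0.121, 0.993, 0.0]
force: [0.9, -0.2, -0.2]
finger_gap: 0.0213
gripper_force: 30.0
```

Run:
```python
from h import *
state()
```

```text
t 18.6 tcp [0.589  0.0886 0.1007] board mm [ 27.  110.8] gap 0.0213 j6 -1.85
```

Over the blue target, at board coordinates (27, 111). The TCP needs to end at z = -0.0007, so I'll lower about 101 mm.

Call:
play_rows(targets=[[0,0,0.2,0,0,0],[0,0,0.4,0,0,0],[0,0,0.6,0,0,0],[0,0,0.8,0,0,0],[0,0,0.93,0,0,0],[0,0,0.93,0,0,0],[0,0,0.93,0,0,0]])

```text
time_s: 19.35
tool_pos: [0.59, 0.0885, 0.0087]
eef_rot: [0.0, -0.121, 0.993, -0.0]
force: [-0.3, 0.5, -0.3]
finger_gap: 0.0215
gripper_force: 30.0
```

Call:
play_rows(targets=[[0,0,0.02,0,0,0],[0,0,0.05,0,0,0],[0,0,0.08,0,0,0],[0,0,0.08,0,0,0],[0,0,0.08,0,0,0]])

```text
time_s: 19.85
tool_pos: [0.5897, 0.088, 0.0003]
eef_rot: [-0.0, -0.121, 0.993, 0.0]
force: [0.2, -0.5, -0.2]
finger_gap: 0.0215
gripper_force: 30.0
```

Call:
play_rows(targets=[[0,0,0.009,0,0,0],[0,0,0.009,0,0,0],[0,0,0.009,0,0,0]])

```text
time_s: 20.15
tool_pos: [0.5897, 0.0881, -0.0005]
eef_rot: [0.0, -0.121, 0.993, -0.0]
force: [-0.1, 0.5, 0.2]
finger_gap: 0.0216
gripper_force: 30.0
```

Call:
play_rows(targets=[[0,0,0,0,0,0],[0,0,0,0,0,0],[0,0,0,0,0,0],[0,0,0,0,0,0]], jaw=-0.15)

```text
time_s: 20.55
tool_pos: [0.5898, 0.0881, -0.0005]
eef_rot: [0.0, -0.121, 0.993, -0.0]
force: [-0.3, -0.3, 0.4]
finger_gap: 0.0396
gripper_force: 0.0
```

Call:
play_rows(targets=[[0,0,-0.1,0,0,0],[0,0,-0.3,0,0,0],[0,0,-0.6,0,0,0],[0,0,-1,0,0,0],[0,0,-1,0,0,0]])

```text
time_s: 21.05
tool_pos: [0.5944, 0.088, 0.1068]
eef_rot: [0.006, -0.121, 0.993, -0.001]
force: [1.5, -0.3, 0.5]
finger_gap: 0.0397
gripper_force: 0.0
```

Call:
play_rows(targets=[[0.14,0.28,0,0,0,0],[0.28,0.56,0,0,0,0],[0.43,0.83,0,0,0,0]], jaw=0.3)

```text
time_s: 21.35
tool_pos: [0.5273, 0.159, 0.0995]
eef_rot: [0.0, -0.12, 0.993, 0.0]
force: [0.5, 0.5, 0.7]
finger_gap: 0.0595
gripper_force: 0.0
```

Call:
play_rows(targets=[[0.14,0.28,0,0,0,0],[0.28,0.56,0,0,0,0],[0.43,0.83,0,0,0,0]])

```text
time_s: 21.65
tool_pos: [0.4655, 0.2295, 0.0995]
eef_rot: [0.0, -0.121, 0.993, 0.0]
force: [-0.2, 0.3, -0.2]
finger_gap: 0.061
gripper_force: 0.0
```

Call:
play_rows(targets=[[0.14,0.28,0,0,0,0],[0.28,0.56,0,0,0,0],[0.43,0.82,0,0,0,0],[0.43,0.82,0,0,0,0],[0.43,0.82,0,0,0,0],[0.43,0.82,0,0,0,0]])

```text
time_s: 22.25
tool_pos: [0.4057, 0.2975, 0.0996]
eef_rot: [0.0, -0.12, 0.993, -0.0]
force: [0.3, -0.1, -0.4]
finger_gap: 0.061
gripper_force: 0.0
```

Run:
```python
from h import *
from station import optics
s=state()
f=optics.grab_frame("side"); 
for k,l in heads(f,.0625,120).items():
    for c in l: print(k,*c,b(c[2]).round(1))
u,v=px(f,[.55,.16,.05]).astype(int)
cv2.imwrite("pics/blue1.png",cv2.resize(f["img"][v-90:v+90,u-120:u+120],None,fx=3,fy=3,interpolation=cv2.INTER_CUBIC))
```

```text
t 22.2 tcp [0.4057 0.2975 0.0996] board mm [-101.1  357.4] gap 0.061 j6 -1.4
red [261 174] 40 [0.6029 0.0375] [28.2 57.8]
yellow [260 276] 49 [ 0.5398 -0.2959] [-112.7 -250.8]
green [181 129] 34 [0.4042 0.2936] [-103.5  354. ]
blue [252 162] 44 [0.5894 0.0933] [ 28.5 115.2]
blue [381 214] 97 [ 0.8634 -0.164 ] [ 233.  -200.1]
```

View pics/blue1.png

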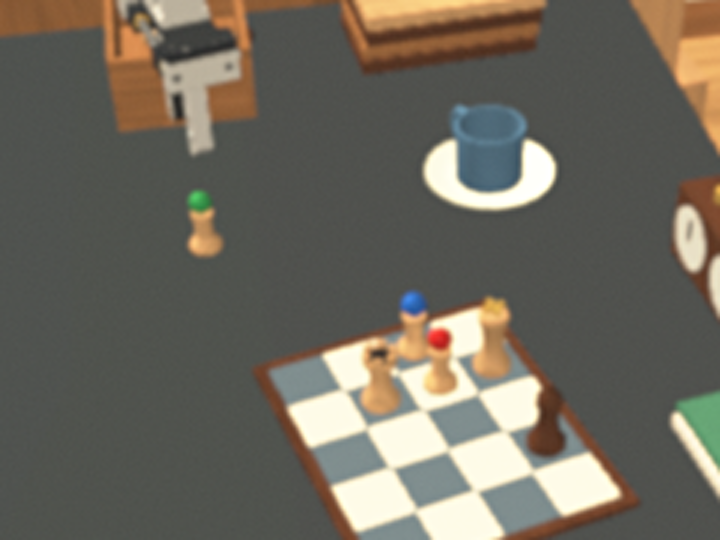

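The blue pawn stands left of the red one, foot at (413,350), and red is undisturbed. The gripper is above the green pawn, head at (200,200), clear of the box.

Call:
play_rows(targets=[[0,0,0.25,0,0,0],[0,0,0.5,0,0,0],[0,0,0.75,0,0,0],[0,0,1,0,0,0],[0,0,1,0,0,0]])

```text
time_s: 22.8
tool_pos: [0.4028, 0.2959, -0.0038]
eef_rot: [-0.003, -0.12, 0.993, -0.001]
force: [-0.6, -0.2, -0.6]
finger_gap: 0.0615
gripper_force: 0.0
```

Call:
play_rows(targets=[[0,0,0.04,0,0,0],[0,0,0.085,0,0,0],[0,0,0.085,0,0,0],[0,0,0.085,0,0,0]])

```text
time_s: 23.2
tool_pos: [0.4057, 0.2982, -0.0082]
eef_rot: [0.001, -0.121, 0.993, 0.0]
force: [-0.1, -0.2, 1.0]
finger_gap: 0.0613
gripper_force: 0.0
```

Call:
play_rows(targets=[[0,0,0,0,0,0],[0,0,0,0,0,0],[0,0,0,0,0,0],[0,0,0,0,0,0],[0,0,0,0,0,0],[0,0,0,0,0,0],[0,0,0,0,0,0],[0,0,0,0,0,0]], jaw=-1)

```text
time_s: 24.0
tool_pos: [0.405, 0.2979, -0.0091]
eef_rot: [-0.0, -0.121, 0.993, -0.0]
force: [-0.1, -0.5, -0.6]
finger_gap: 0.0216
gripper_force: 30.0
```

Call:
play_rows(targets=[[0,0,-0.1,0,0,0],[0,0,-0.35,0,0,0],[0,0,-0.65,0,0,0],[0,0,-1,0,0,0],[0,0,-1,0,0,0]])

```text
time_s: 24.5
tool_pos: [0.4089, 0.2997, 0.0969]
eef_rot: [0.005, -0.121, 0.993, 0.002]
force: [1.6, -0.5, -0.2]
finger_gap: 0.0216
gripper_force: 30.0
```

Call:
play_rows(targets=[[-0.04,-0.1,-0.05,0,0,0],[-0.11,-0.3,-0.1,0,0,0],[-0.21,-0.6,-0.1,0,0,0],[-0.32,-0.9,-0.1,0,0,0]])

```text
time_s: 24.9
tool_pos: [0.4572, 0.2167, 0.0998]
eef_rot: [-0.001, -0.121, 0.993, -0.0]
force: [0.1, 0.4, -0.8]
finger_gap: 0.0219
gripper_force: 30.0
```

Call:
play_rows(targets=[[-0.11,-0.3,0,0,0,0],[-0.21,-0.6,0,0,0,0],[-0.32,-0.9,0,0,0,0]])

```text
time_s: 25.2
tool_pos: [0.5098, 0.1365, 0.0994]
eef_rot: [-0.002, -0.12, 0.993, 0.0]
force: [0.3, 0.3, -0.2]
finger_gap: 0.0219
gripper_force: 30.0
```

Call:
play_rows(targets=[[-0.11,-0.3,0,0,0,0],[-0.21,-0.6,0,0,0,0],[-0.32,-0.9,0,0,0,0]])

```text
time_s: 25.5
tool_pos: [0.5623, 0.0569, 0.0993]
eef_rot: [-0.002, -0.12, 0.993, 0.0]
force: [1.2, 0.8, 0.1]
finger_gap: 0.0213
gripper_force: 30.0
```

Call:
play_rows(targets=[[-0.11,-0.3,0,0,0,0],[-0.22,-0.6,0,0,0,0],[-0.33,-0.88,0,0,0,0],[-0.33,-0.88,0,0,0,0],[-0.33,-0.88,0,0,0,0],[-0.33,-0.88,0,0,0,0]])

```text
time_s: 26.1
tool_pos: [0.6148, -0.0181, 0.0999]
eef_rot: [-0.001, -0.121, 0.993, 0.0]
force: [-0.0, 0.2, -0.7]
finger_gap: 0.0213
gripper_force: 30.0
```

Run:
```python
from h import *
state()
```

```text
t 26.1 tcp [ 0.6148 -0.0181  0.0999] board mm [26.5  1. ] gap 0.0213 j6 -2.03
```

Call:
play_rows(targets=[[0,-0.01,0.2,0,0,0],[0,-0.01,0.4,0,0,0],[0,-0.01,0.6,0,0,0],[0,-0.01,0.8,0,0,0],[0,-0.01,0.93,0,0,0],[0,-0.01,0.93,0,0,0],[0,-0.01,0.93,0,0,0]])

```text
time_s: 26.8
tool_pos: [0.6164, -0.0193, 0.0084]
eef_rot: [0.0, -0.121, 0.993, -0.0]
force: [-0.9, 0.1, -0.0]
finger_gap: 0.0216
gripper_force: 30.0
```

Call:
play_rows(targets=[[0,0,0.02,0,0,0],[0,0,0.05,0,0,0],[0,0,0.08,0,0,0],[0,0,0.08,0,0,0],[0,0,0.08,0,0,0]])

```text
time_s: 27.3
tool_pos: [0.6163, -0.0197, -0.0001]
eef_rot: [-0.0, -0.121, 0.993, 0.0]
force: [-0.2, 0.4, -0.7]
finger_gap: 0.0216
gripper_force: 30.0
```

Call:
play_rows(targets=[[0,0,0.009,0,0,0],[0,0,0.009,0,0,0],[0,0,0.009,0,0,0]])

```text
time_s: 27.6
tool_pos: [0.6163, -0.0197, -0.0009]
eef_rot: [0.0, -0.121, 0.993, -0.0]
force: [0.2, -0.5, 0.4]
finger_gap: 0.0213
gripper_force: 30.0
```

Call:
play_rows(targets=[[0,0,0,0,0,0],[0,0,0,0,0,0],[0,0,0,0,0,0],[0,0,0,0,0,0]], jaw=-0.15)

```text
time_s: 28.0
tool_pos: [0.6164, -0.0197, -0.0009]
eef_rot: [0.0, -0.121, 0.993, -0.0]
force: [-0.5, 0.8, -0.5]
finger_gap: 0.04
gripper_force: 0.0
```

Call:
play_rows(targets=[[0,0,-0.1,0,0,0],[0,0,-0.3,0,0,0],[0,0,-0.6,0,0,0],[0,0,-1,0,0,0],[0,0,-1,0,0,0]])

```text
time_s: 28.5
tool_pos: [0.621, -0.0206, 0.1067]
eef_rot: [0.006, -0.121, 0.993, -0.002]
force: [1.2, -0.2, 0.7]
finger_gap: 0.04
gripper_force: 0.0
```

Call:
play_rows(targets=[[0.15,-0.28,0,0,0,0],[0.3,-0.56,0,0,0,0],[0.46,-0.83,0,0,0,0]], jaw=0.2)

```text
time_s: 28.8
tool_pos: [0.5911, -0.1121, 0.0992]
eef_rot: [0.0, -0.121, 0.993, -0.0]
force: [-0.1, -0.3, -0.0]
finger_gap: 0.056
gripper_force: 0.0
```

Call:
play_rows(targets=[[0.15,-0.28,0,0,0,0],[0.3,-0.56,0,0,0,0],[0.46,-0.83,0,0,0,0]])

```text
time_s: 29.1
tool_pos: [0.5662, -0.2041, 0.0991]
eef_rot: [0.0, -0.121, 0.993, -0.0]
force: [0.7, 0.1, -0.3]
finger_gap: 0.0563
gripper_force: 0.0
```

Call:
play_rows(targets=[[0.15,-0.28,0,0,0,0],[0.3,-0.56,0,0,0,0],[0.46,-0.83,0,0,0,0],[0.46,-0.83,0,0,0,0],[0.46,-0.83,0,0,0,0],[0.46,-0.83,0,0,0,0]])

```text
time_s: 29.7
tool_pos: [0.5421, -0.2934, 0.0989]
eef_rot: [-0.0, -0.121, 0.993, 0.0]
force: [0.9, 0.5, -0.8]
finger_gap: 0.0564
gripper_force: 0.0
```

Run:
```python
from h import *
from station import optics
s=state()
for n in("side","top"):
  f=optics.grab_frame(n)
  for k,l in heads(f,.0625,120).items():
    for c in l: print(n,k,*c,b(c[2]).round(1))
```

```text
t 29.7 tcp [ 0.5421 -0.2934  0.0989] board mm [-109.9 -249. ] gap 0.0564 j6 -2.49
side yellow [260 276] 50 [ 0.5398 -0.2957] [-112.7 -250.6]
side blue [381 214] 98 [ 0.8634 -0.164 ] [ 233.  -200.1]
top red [230 183] 55 [0.6043 0.034 ] [28.8 54.1]
top green [252 178] 57 [ 0.6165 -0.0194] [27.8 -0.7]
top blue [293  84] 134 [ 0.8643 -0.129 ] [ 242.3 -166.3]
top blue [494 123] 254 [ 0.7502 -0.6313] [  11.4 -626.8]
top blue [209 189] 55 [0.5896 0.0864] [ 27.  108.5]
```

From the top view, red, blue and green stand at board coordinates (29,54), (27,109) and (28,-1), all well inside their squares. I'll pick up yellow.

Call:
play_rows(targets=[[0.012,0,0.25,0,0,0],[0.012,0,0.5,0,0,0],[0.012,0,0.75,0,0,0],[0.012,0,1,0,0,0],[0.012,0,1,0,0,0]])

```text
time_s: 30.3
tool_pos: [0.5384, -0.2917, -0.0047]
eef_rot: [-0.003, -0.121, 0.993, 0.003]
force: [-1.1, 0.2, 0.8]
finger_gap: 0.0563
gripper_force: 0.0
```

Call:
play_rows(targets=[[0,0,0.04,0,0,0],[0,0,0.08,0,0,0],[0,0,0.08,0,0,0],[0,0,0.08,0,0,0]])

```text
time_s: 30.7
tool_pos: [0.5414, -0.2952, -0.008]
eef_rot: [0.001, -0.121, 0.993, -0.001]
force: [0.1, -0.6, 1.2]
finger_gap: 0.0563
gripper_force: 0.0
```

Call:
play_rows(targets=[[0,0,0,0,0,0],[0,0,0,0,0,0],[0,0,0,0,0,0],[0,0,0,0,0,0],[0,0,0,0,0,0],[0,0,0,0,0,0],[0,0,0,0,0,0],[0,0,0,0,0,0]], jaw=-1)

```text
time_s: 31.5
tool_pos: [0.5408, -0.2948, -0.0089]
eef_rot: [-0.0, -0.121, 0.993, -0.0]
force: [-0.1, 0.8, 1.0]
finger_gap: 0.0216
gripper_force: 30.0
```

Call:
play_rows(targets=[[0,0,-0.1,0,0,0],[0,0,-0.35,0,0,0],[0,0,-0.65,0,0,0],[0,0,-1,0,0,0],[0,0,-1,0,0,0]])

```text
time_s: 32.0
tool_pos: [0.5442, -0.2974, 0.0978]
eef_rot: [0.004, -0.121, 0.993, -0.004]
force: [0.7, -0.6, 1.0]
finger_gap: 0.0215
gripper_force: 30.0
```

Call:
play_rows(targets=[[-0.01,0.1,-0.05,0,0,0],[-0.03,0.3,-0.1,0,0,0],[-0.05,0.5,-0.1,0,0,0],[-0.07,0.76,-0.1,0,0,0]])

```text
time_s: 32.4
tool_pos: [0.5284, -0.2176, 0.0999]
eef_rot: [-0.001, -0.12, 0.993, 0.001]
force: [0.7, 0.8, -0.2]
finger_gap: 0.0216
gripper_force: 30.0
```

Call:
play_rows(targets=[[-0.02,0.25,0,0,0,0],[-0.05,0.5,0,0,0,0],[-0.07,0.76,0,0,0,0]])

```text
time_s: 32.7
tool_pos: [0.5165, -0.1415, 0.0997]
eef_rot: [-0.001, -0.121, 0.993, 0.001]
force: [0.1, -0.0, 0.1]
finger_gap: 0.0215
gripper_force: 30.0
```

Call:
play_rows(targets=[[-0.02,0.25,0,0,0,0],[-0.05,0.5,0,0,0,0],[-0.07,0.76,0,0,0,0]])

```text
time_s: 33.0
tool_pos: [0.505, -0.0662, 0.0997]
eef_rot: [-0.001, -0.121, 0.993, 0.001]
force: [0.4, 0.6, -0.2]
finger_gap: 0.0214
gripper_force: 30.0
```

Call:
play_rows(targets=[[-0.02,0.25,0,0,0,0],[-0.05,0.5,0,0,0,0],[-0.08,0.77,0,0,0,0],[-0.08,0.77,0,0,0,0],[-0.08,0.77,0,0,0,0],[-0.08,0.77,0,0,0,0]])

```text
time_s: 33.6
tool_pos: [0.4955, 0.0079, 0.1006]
eef_rot: [-0.0, -0.12, 0.993, -0.0]
force: [0.2, 0.5, -0.2]
finger_gap: 0.0213
gripper_force: 30.0
```

Run:
```python
from h import *
state()
```

```text
t 33.6 tcp [0.4955 0.0079 0.1006] board mm [-83.1  54.8] gap 0.0213 j6 -2.03
```

Call:
play_rows(targets=[[0,0,0.2,0,0,0],[0,0,0.4,0,0,0],[0,0,0.6,0,0,0],[0,0,0.8,0,0,0],[0,0,0.93,0,0,0],[0,0,0.93,0,0,0],[0,0,0.93,0,0,0]])

```text
time_s: 34.3
tool_pos: [0.4962, 0.0078, 0.0084]
eef_rot: [0.0, -0.12, 0.993, -0.0]
force: [0.1, 0.7, 0.5]
finger_gap: 0.0218
gripper_force: 30.0
```

Call:
play_rows(targets=[[0,0,0.02,0,0,0],[0,0,0.05,0,0,0],[0,0,0.08,0,0,0],[0,0,0.08,0,0,0],[0,0,0.08,0,0,0]])

```text
time_s: 34.8
tool_pos: [0.4959, 0.0083, 0.0001]
eef_rot: [-0.0, -0.121, 0.993, -0.0]
force: [-0.7, 0.2, 0.2]
finger_gap: 0.0212
gripper_force: 30.0
```

Call:
play_rows(targets=[[0,0,0.009,0,0,0],[0,0,0.009,0,0,0],[0,0,0.009,0,0,0]])

```text
time_s: 35.1
tool_pos: [0.4959, 0.0083, -0.0008]
eef_rot: [0.0, -0.121, 0.993, -0.0]
force: [-0.3, 0.0, -0.8]
finger_gap: 0.0215
gripper_force: 30.0
```

Call:
play_rows(targets=[[0,0,0,0,0,0],[0,0,0,0,0,0],[0,0,0,0,0,0],[0,0,0,0,0,0]], jaw=-0.1)

```text
time_s: 35.5
tool_pos: [0.496, 0.0083, -0.0008]
eef_rot: [0.0, -0.121, 0.993, -0.0]
force: [0.9, -0.1, 0.4]
finger_gap: 0.0421
gripper_force: 0.0
```

Call:
play_rows(targets=[[0,0,-0.1,0,0,0],[0,0,-0.3,0,0,0],[0,0,-0.6,0,0,0],[0,0,-1,0,0,0],[0,0,-1,0,0,0]])

```text
time_s: 36.0
tool_pos: [0.5004, 0.0074, 0.1058]
eef_rot: [0.006, -0.121, 0.993, -0.002]
force: [0.5, -0.0, 1.2]
finger_gap: 0.042
gripper_force: 0.0
```

Call:
play_rows(targets=[[0,-0.3,-0.1,0,0,0],[0,-0.6,-0.2,0,0,0],[0,-1,-0.3,0,0,0],[0,-1,-0.3,0,0,0]])

```text
time_s: 36.4
tool_pos: [0.5217, -0.0926, 0.1311]
eef_rot: [0.002, -0.119, 0.993, -0.001]
force: [-0.5, 1.6, -0.1]
finger_gap: 0.042
gripper_force: 0.0
```

Call:
play_rows(targets=[[0,-0.3,0,0,0,0],[0,-0.6,0,0,0,0],[0,-1,0,0,0,0],[0,-1,0,0,0,0],[0,-1,0,0,0,0],[0,-1,0,0,0,0]])

```text
time_s: 37.0
tool_pos: [0.5433, -0.1846, 0.1287]
eef_rot: [-0.0, -0.121, 0.993, 0.0]
force: [-0.7, 0.4, 0.1]
finger_gap: 0.0424
gripper_force: 0.0
```

Run:
```python
from h import *
from station import optics
s=state()
f=optics.grab_frame("top"); g=optics.grab_frame("side")
for k,l in heads(f,.0625,120).items():
    for c in l: print(k,*c,b(c[2]).round(1))
u,v=px(g,[.59,.0,.05]).astype(int); w,x=px(f,[.59,.0,.05]).astype(int)
cv2.imwrite("pics/end.png",np.hstack([cv2.resize(i[b_-65:b_+65,a-65:a+65],None,fx=3,fy=3,interpolation=cv2.INTER_CUBIC) for i,a,b_ in((f["img"],w,x),(g["img"],u,v))]))
```

```text
t 37.0 tcp [ 0.5433 -0.1846  0.1287] board mm [ -82.7 -143.6] gap 0.0424 j6 -2.34
red [230 183] 54 [0.6044 0.0342] [28.9 54.3]
yellow [240 226] 52 [0.4969 0.0094] [-81.4  55.9]
green [252 178] 57 [ 0.6168 -0.0197] [28.1 -1. ]
blue [293  84] 135 [ 0.8644 -0.1288] [ 242.4 -166.2]
blue [494 124] 256 [ 0.7491 -0.6313] [  10.3 -626.5]
blue [209 189] 57 [0.5897 0.0866] [ 27.2 108.7]
turq [405 224] 198 [ 0.4968 -0.3889] [-176.7 -330.9]
```

View pics/end.png

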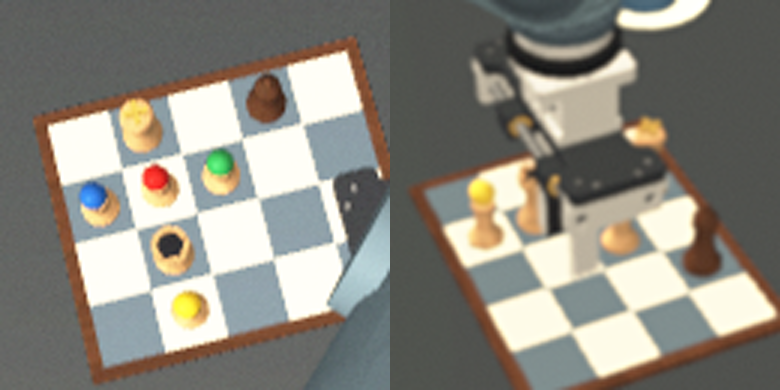

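The left panel shows red (155,180) in front of the king, blue (97,200) left of it, green (220,168) right of it and yellow (188,307) in front of the rook. All four are upright and inside their squares, and the gripper is clear.

```bash
python3 -c "
from station import job; print(job.finish_job())"
```

```text
the job is handed in; nothing more can be done
None
```

The job is handed in: in the last top view, the red, blue, green and yellow pawns stood upright in the squares asked for, each within about 2 mm of its square's centre, and I saw no sign that the king, rook, bishop, cup or bookend had moved.

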